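# Find the socket that fits the manifold's middle nut

### The job

The nut on the middle port of the filtration manifold has worked loose: try the three winged sockets on it until you find the one that fits, push that one fully home over the nut and turn the nut clockwise (seen from above) by a sixth of a turn. Stand any socket that does not fit upright on the table again, leave the other two nuts and everything else on the table alone, and finish still gripping the fitting socket, seated on the nut.

Things in the scene. Friction and masses are not known exactly. Their poses are not given: they have to be found in the camera images.
- middle_port (a point): Centre of the top of the middle port boss (flat steel disc 54 mm across, 52 mm above the table) of the fixed filtration manifold: aluminium bar 270 x 56 mm on a dark 310 x 90 mm base, three ports in a row 85 mm apart, each with a nut standing on its boss; a dial gauge 108 mm high over one end. z up, y along the row. A fully home socket's mouth rests on the boss.
- nut_p_top (a point): One of the manifold's three hex nuts, in any order on the ports: 17, 22 and 27 mm across flats, one each, which is which not told. Point: centre of its top face, 13.5 mm above the boss; z up, turns with the nut; one flat faces its +y, one its -y. The top 2.5 mm is chamfered 1.2 mm a side; a brass stud 7 mm across stands 3 mm higher.
- nut_p (a joint): Turn of nut_p, rad: 0 at the start, grows clockwise seen from above, range -0.2 to 2.5. Needs 0.12 N m, stays where left. Its own socket has 6 to 14 degrees of play either way before the nut turns; a smaller socket stays on top of the nut, about 11 mm too high; a larger one goes down but slips round it.
- nut_q_top (a point): One of the manifold's three hex nuts, in any order on the ports: 17, 22 and 27 mm across flats, one each, which is which not told. Point: centre of its top face, 13.5 mm above the boss; z up, turns with the nut; one flat faces its +y, one its -y. The top 2.5 mm is chamfered 1.2 mm a side; a brass stud 7 mm across stands 3 mm higher.
- nut_q (a joint): Turn of nut_q, rad: 0 at the start, grows clockwise seen from above, range -0.2 to 2.5. Needs 0.12 N m, stays where left. Its own socket has 6 to 14 degrees of play either way before the nut turns; a smaller socket stays on top of the nut, about 11 mm too high; a larger one goes down but slips round it.
- nut_r_top (a point): One of the manifold's three hex nuts, in any order on the ports: 17, 22 and 27 mm across flats, one each, which is which not told. Point: centre of its top face, 13.5 mm above the boss; z up, turns with the nut; one flat faces its +y, one its -y. The top 2.5 mm is chamfered 1.2 mm a side; a brass stud 7 mm across stands 3 mm higher.
- nut_r (a joint): Turn of nut_r, rad: 0 at the start, grows clockwise seen from above, range -0.2 to 2.5. Needs 0.12 N m, stays where left. Its own socket has 6 to 14 degrees of play either way before the nut turns; a smaller socket stays on top of the nut, about 11 mm too high; a larger one goes down but slips round it.
- socket_small: Small socket, loose, standing mouth down on the table: round steel barrel 31 mm across, 34 high; hex hole 18.8 mm across flats (for a 17 mm nut), 21 deep, flared 1.2 mm a side in its first 2.5 mm. On top a dark upright wing, 34 mm along x, 14 thick along y, 38 to 74 mm above the mouth: grip it across y. Two hex flats are parallel to the wing. Origin: centre of the mouth, z up.
- socket_medium: Medium socket, loose, standing mouth down on the table: round steel barrel 36 mm across, 34 high; hex hole 23.8 mm across flats (for a 22 mm nut), 21 deep, flared 1.2 mm a side in its first 2.5 mm. On top a dark upright wing, 34 mm along x, 14 thick along y, 38 to 74 mm above the mouth: grip it across y. Two hex flats are parallel to the wing. Origin: centre of the mouth, z up.
- socket_large: Large socket, loose, standing mouth down on the table: round steel barrel 42 mm across, 34 high; hex hole 28.8 mm across flats (for a 27 mm nut), 21 deep, flared 1.2 mm a side in its first 2.5 mm. On top a dark upright wing, 34 mm along x, 14 thick along y, 38 to 74 mm above the mouth: grip it across y. Two hex flats are parallel to the wing. Origin: centre of the mouth, z up.
- bottle_a: Small amber bottle, 48 mm across, 105 mm high, loose; origin at centre of its foot. Leave alone.
- bottle_b: Small amber bottle like bottle_a. Leave alone.
- jar: White plastic jar, 48 mm across, 48 mm high, loose; origin at centre of its foot. Leave alone.
- weight: Brass balance weight, 32 mm across, 38 mm high, loose; origin at centre of its foot. Leave alone.
- beaker: Glass beaker, 70 mm across, 85 mm high, loose; origin at centre of its foot. Leave alone.
- wrench: Flat steel wrench lying on the table, about 170 mm long, loose; origin at its middle underside. Leave alone.

How it is judged:
By the outcome, as a careful person would: the job done as asked, in the order asked, and still so for the second after the job is handed in, while the arm keeps its last pose, push and grip.
It also fails if it takes over 67 s, if anything falls off the work surface, if the arm or the gripper's body presses on something with over 40 N, if the wrist force passes 120 N, or if a joint passes its speed limit or range.

### The arm

A 6-joint arm with a two-finger parallel gripper is mounted at the origin on the work surface. World frame = base frame: x ahead of the robot, y to its left, z up, the work surface at z = 0. Lengths are in mm, angles in degrees, forces in N, time in s.
With the tool pointing down it reaches from about 350 to 950 mm from the base axis. Payload 17.4 kg.
Tool frame: the origin (TCP) lies on the centre line of the jaws, within the pads' length; the fingertips stand 11 mm ahead of it and the grasp point (between the pads) lies 8 mm behind it (arm.nose_length is the distance from the TCP to the fingertips, in mm); z points along the fingers, y is the line along which they close (so a half turn about z gives the same grasp; the last joint's range is limited). The gripper opens to 93 mm and grips with 3 to 60 N. Pads are 15 mm wide; open, the fingers measure 128 mm over their backs; the gripper's body (75 mm by 188 mm) begins 65 mm behind the grasp point.
Start: joints at [-67.139, 6.646, 82.598, -0, 90.757, -2.166], TCP at [285.545, -611.634, 204.246] pointing down, gripper open.
Joint ranges: [-162.19, 162.19], [-47.58, 125.68], [4.15, 143.07], [-65.23, 245.23], [0.69, 171.88], [-170.13, 170.13]. Speed limits (degrees/s): [108.29, 108.29, 127.2, 180, 180, 180].

### API

Orientations are given as a 3x3 rotation matrix whose columns are the frame's x, y, z axes.
In Python, from bench import arm, sensors, grab_frame, camera_params gives the robot as it stands (arm), with the cameras as plain functions and the readings (sensors).
- The arm moves only by the shell command python3 drive.py 'ROWS' [FORCE]. ROWS is a JSON list of rows, 1 to 20 of them, each an object with the fields aperture (the finger opening in mm), trans (a list: dx, dy, dz in a scale on which 1.0 is 600 mm), turn (a turn about the tool's z in parts of the range, where 1.0 means 90 degrees); a field left out counts as zero (the opening has to be given); each row shifts and turns the commanded pose from where the row before left it, along the tool's axes as they then stand; what a row does not reach is not made up. A row lasts 1/12 s, in which the tool goes at most 41.7 mm and 7.16 degrees, less where a joint would pass 70% of its speed; a pose out of reach is approached as far as the arm can. The fingers move at their own pace and stop on an object; FORCE is the grip in N (left out, the last holds). Time passes only in rows, so rows that do not move let the fingers close. It prints the time, the measured TCP pose, the force, the opening and the grip force at its end. Shift and turn numbers lie between -1 and 1, and a call with a number outside is refused. Input that does not fit is refused with a message, and nothing moves.
- sensors.get_state(): the state, without advancing time (a new reading comes with each control period).
- grab_frame(name): name is "side" or "top"; returns the picture (420x560x3 uint8, red, green, blue); there is no depth.
- camera_params(name): a dict with "K" (3x3 intrinsics, pixels), "cam_to_world" (4x4, takes a point from camera to world coordinates). Camera axes: x right, y up, looking along -z (the intrinsics and any distortion apply to the point x, -y, -z); pixel columns grow to the right and rows downward; lengths in mm; the calibration is good to about 2 mm. A picture is of the moment at which its call begins. camera_params takes no time and is no camera call.
- arm.close_job(): hands the job in; it is judged then, once.
The state is a dict: "t": time; "joints": joint angles; "qd": joint speeds; "joint_efforts": joint torques, N m; "position": TCP position; "eef_rot": TCP orientation; "wrist_force": force on the tool from outside, world axes, zero at the start; "torque": the same for the moment, N m; "opening": finger opening in mm; "gripper_force": force on a finger pad.
Only numpy, scipy, OpenCV 4.12 (cv2) and the standard library are available. Lean on these libraries where they do the work, as an engineer would, in place of code of your own. Each camera call takes 0.05 s, during which the arm holds its last target. There are 200 camera calls.

## Working session

There is one attempt and no reset: what is moved stays moved. The work goes in short steps, Python scripts to look and compute and a shell command to move; the robot and the scene stay as the last step left them, time stands still between calls to the robot, and variables do not carry over. Pictures are saved under pics/ and viewed, at most 10 in all, crops included, and the job is handed in when it is done.

```bash
mkdir -p pics; ls
python3 - <<'E'
from bench import arm, sensors, grab_frame, camera_params
import cv2
for n in("top","side"):
    f=grab_frame(n); cv2.imwrite(f"pics/{n}0.png",f[:,:,::-1]); 
    p=camera_params(n); print(n,p)
print(sensors.get_state())
E
```

```text
bench.py
drive.py
pics
top {'K': array([[411.67859657,   0.        , 284.41272445],
       [  0.        , 411.67859657, 210.17000528],
       [  0.        ,   0.        ,   1.        ]]), 'cam_to_world': array([[-8.90578615e-04,  9.96592840e-01, -8.24737461e-02,
         4.20497131e+02],
       [-9.99921363e-01, -1.91913786e-03, -1.23929192e-02,
        -5.68958565e+01],
       [-1.25089730e-02,  8.24562237e-02,  9.96516180e-01,
         1.10562858e+03],
       [ 0.00000000e+00,  0.00000000e+00,  0.00000000e+00,
         1.00000000e+00]])}
side {'K': array([[436.44025565,   0.        , 281.6159764 ],
       [  0.        , 436.44025565, 209.34357081],
       [  0.        ,   0.        ,   1.        ]]), 'cam_to_world': array([[-9.85612287e-01,  1.19412083e-01, -1.19620958e-01,
         4.03762211e+02],
       [-1.68067060e-01, -6.17267504e-01,  7.68592409e-01,
         7.26325484e+02],
       [ 1.79410908e-02,  7.77638465e-01,  6.28455674e-01,
         7.02515340e+02],
       [ 0.00000000e+00,  0.00000000e+00,  0.00000000e+00,
         1.00000000e+00]])}
{'t': 0.1, 'joints': array([-6.71405227e+01,  6.67013628e+00,  8.26321967e+01, -3.29455470e-03,
        9.07575293e+01, -2.16692712e+00]), 'qd': array([ 0.03948021,  0.02608768, -0.14193015, -0.06597321,  0.11889413,
        0.05492926]), 'joint_efforts': array([ 1.88374193e-03, -7.22895598e+01, -6.23862362e+01,  7.82214012e-02,
        2.27948581e-02, -8.92854814e-05]), 'position': array([ 285.4311564 , -611.45078036,  203.5905979 ]), 'eef_rot': array([[ 9.06113235e-01,  4.23034981e-01, -4.58853529e-04],
       [ 4.23035230e-01, -9.06112747e-01,  9.40400410e-04],
       [-1.79507611e-05, -1.04622047e-03, -9.99999453e-01]]), 'wrist_force': array([-0.12455262,  0.29120071,  0.49097748]), 'torque': array([0.00511432, 0.01485391, 0.03538864]), 'gripper_force': 0.0, 'opening': 92.93710245204464}
```

View pics/top0.png

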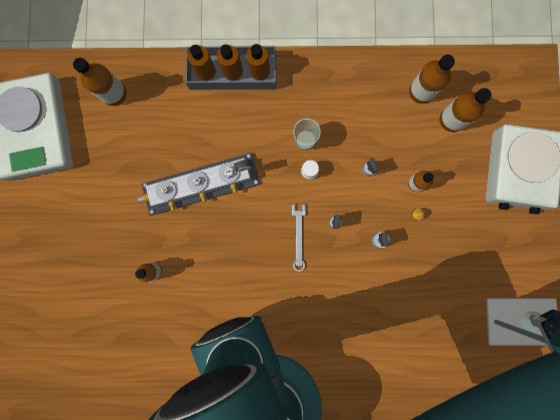

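View pics/side0.png

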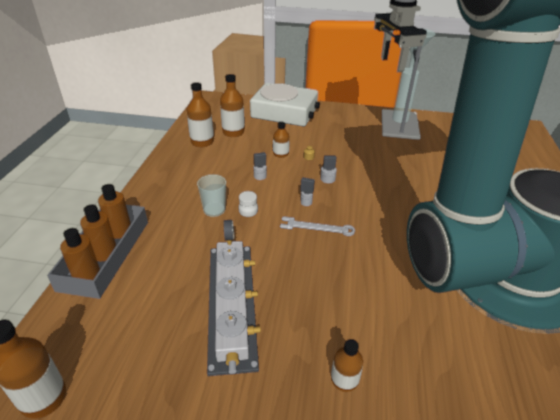

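The top view shows the manifold from (147,198) to (258,168) with its middle nut near (199,181). The sockets are near (336,221), (371,167) and (382,240). In the side view, the sockets are near (307,190), (260,165) and (329,168), and the middle port near (230,286). I'll enlarge these regions.

Run:
```python
import cv2,numpy as np
t=cv2.imread("pics/top0.png");s=cv2.imread("pics/side0.png")
def c(im,x,y,w,h,W=400,H=300): return cv2.resize(im[y:y+h,x:x+w],(W,H),interpolation=cv2.INTER_CUBIC)
a=np.vstack([np.hstack([c(t,140,140,128,96),c(t,310,150,120,90,400,300)]),np.hstack([c(s,180,235,120,90),c(s,235,130,120,90)])])
cv2.imwrite("pics/crops0.png",a)
```

```text
(no output)
```

View pics/crops0.png

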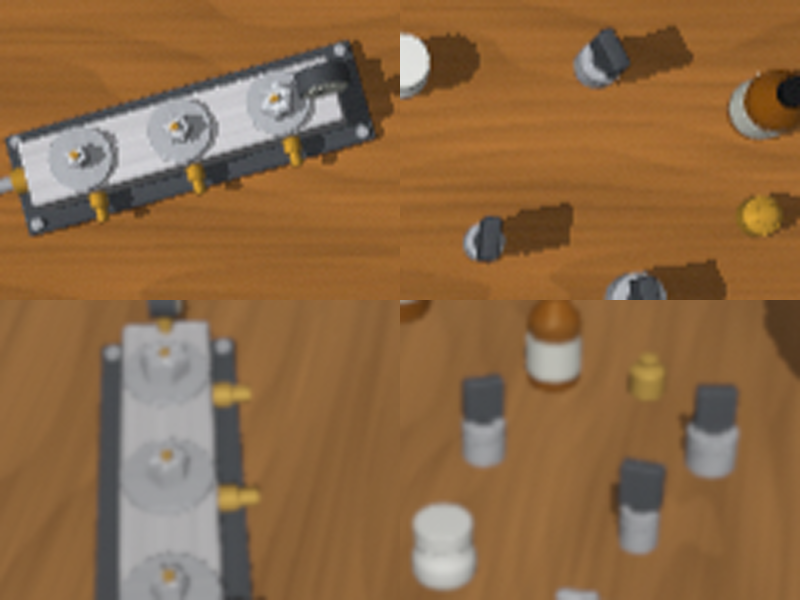

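```bash
cat > h.py <<'E'
import cv2,numpy as np
from bench import arm, sensors, grab_frame, camera_params
def ray(n,u,v):
    p=camera_params(n);K=p["K"];T=np.array(p["cam_to_world"])
    d=np.array([(u-K[0,2])/K[0,0],-(v-K[1,2])/K[1,1],-1.]);return T[:3,3],T[:3,:3]@d
def plane(n,u,v,z):
    o,d=ray(n,u,v);return o+d*(z-o[2])/d[2]
def tri(a,b):
    o1,d1=ray("top",*a);o2,d2=ray("side",*b)
    s=np.linalg.lstsq(np.c_[d1,-d2],o2-o1,rcond=None)[0]
    p,q=o1+s[0]*d1,o2+s[1]*d2;return (p+q)/2,np.linalg.norm(p-q)
def blobs(im,mask,x,y,w,h,amin=3):
    m=np.zeros(mask.shape,np.uint8);m[y:y+h,x:x+w]=mask[y:y+h,x:x+w]
    n,l,st,c=cv2.connectedComponentsWithStats(m)
    return [(st[i,4],c[i],l==i) for i in range(1,n) if st[i,4]>=amin]
def proj(n,P):
    p=camera_params(n);K=p["K"];T=np.linalg.inv(p["cam_to_world"])
    c=T[:3,:3]@P+T[:3,3];return K[0,0]*c[0]/-c[2]+K[0,2],K[1,1]*-c[1]/-c[2]+K[1,2]
def masks(im):
    hsv=cv2.cvtColor(im,cv2.COLOR_BGR2HSV);H,S,V=cv2.split(hsv)
    wing=((V<110)&(S<110)).astype(np.uint8)
    brass=((H>8)&(H<30)&(S>90)&(V>100)).astype(np.uint8)
    return wing,brass
E
python3 - <<'E'
from h import *
t=cv2.imread("pics/top0.png");s=cv2.imread("pics/side0.png")
for nm,im,boxes,st in(("top",t,[(326,208,22,26),(362,154,20,24),(370,228,24,24)],[(158,180,16,16),(192,172,14,18),(222,162,14,18)]),("side",s,[(297,175,22,20),(250,150,22,22),(320,152,22,20)],[(224,312,14,12),(224,277,14,12),(224,245,12,14)])):
    w,b=masks(im)
    for bx in boxes:
        for a,c,m in blobs(im,w,*bx,8):
            r=cv2.minAreaRect(np.argwhere(m)[:,::-1].astype(np.float32)); print(nm,"wing",a,c.round(2),np.round(r[1],1),round(r[2],1))
    for bx in st:
        print(nm,"stud",[(a,c.round(2)) for a,c,m in blobs(im,b,*bx,2)])
def c(im,x,y,w,h,W=400,H=300): return cv2.resize(im[y:y+h,x:x+w],(W,H),interpolation=cv2.INTER_CUBIC)
cv2.imwrite("pics/nuts.png",np.vstack([np.hstack([c(t,180,165,40,30),c(t,212,155,40,30)]),np.hstack([c(s,211,272,40,30),c(t,146,173,40,30)])]))
E
```

```text
top wing 101 [336.53 221.19] [12.  9.] 90.0
top wing 121 [372.32 165.85] [12.7 10.6] 45.0
top wing 125 [383.68 239.03] [11.4 13.5] 11.3
top stud [(np.int32(6), array([163.17, 189.17]))]
top stud [(np.int32(5), array([195.4, 179.8]))]
top stud [(np.int32(3), array([227.33, 171.33]))]
side wing 210 [306.72 185.34] [13.6 17.4] 7.1
side wing 164 [259.52 159.09] [14. 11.] 90.0
side wing 181 [328.97 161.94] [14.6 14.9] 7.1
side stud [(np.int32(8), array([230.12, 317.12]))]
side stud [(np.int32(5), array([229.6, 281.2]))]
side stud []
```

View pics/nuts.png

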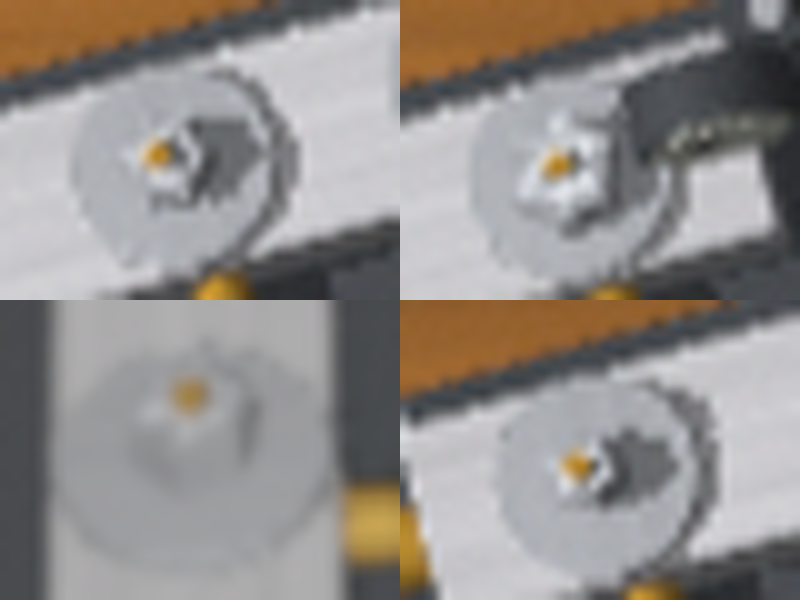

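The middle nut (upper left: stud at (195.5,180) in the top view) spans about 9 px, roughly 22 mm. The left nut is smaller and the right one larger, so I'll try the medium socket first.

Run:
```python
from h import *
S={"small":((336.53,221.19),(306.72,185.34)),"med":((372.32,165.85),(259.52,159.09)),"large":((383.68,239.03),(328.97,161.94))}
for k,(a,b) in S.items():
    p,e=tri(a,b); print(k,p.round(1),round(e,1),"top@56",plane("top",*a,56).round(1),"side@56",plane("side",*b,56).round(1))
print("stud",tri((195.4,179.8),(229.6,281.2)),[plane("top",*c,68).round(1) for c in((163.17,189.17),(195.4,179.8),(227.33,171.33))],plane("side",230.12,317.12,68),plane("side",229.6,281.2,68))
t=cv2.imread("pics/top0.png");s=cv2.imread("pics/side0.png")
# wing yaw: long top edges; pixel axes -> top-face
w,_=masks(t)
for bx in((362,154,20,24),):
    print(np.array([[int(v) for v in r] for r in cv2.cvtColor(t,cv2.COLOR_BGR2GRAY)[154:182,360:386]]))
ws,_=masks(s)
print(cv2.cvtColor(s,cv2.COLOR_BGR2GRAY)[148:172,249:271])
# boss disc: grey, hue; print contour ellipse
```

```text
small [ 480.1 -177.1   52.2] 1.9 top@56 [ 478.9 -176.7   56. ] side@56 [ 480.6 -171.8   56. ]
med [ 622.6 -270.4   55.1] 1.9 top@56 [ 621.4 -270.3   56. ] side@56 [ 623.3 -269.1   56. ]
large [ 434.  -296.1   53.5] 1.0 top@56 [ 433.4 -295.6   56. ] side@56 [ 434.4 -292.1   56. ]
stud (array([585.51082638, 183.63738856,  66.10392153]), np.float64(1.2678385831201937)) [array([560.7, 265.1,  68. ]), array([584.6, 183.1,  68. ]), array([606.2, 101.7,  68. ])] [562.98854518 266.34657326  68.        ] [585.61940921 185.22972763  68.        ]
[[103 105 106 109 109 108 112 112 111 112 111 114 111 113 112 112 112 111
  111 113 110 110 112 110 112 110]
 [101 101 102 100 101 102 105 107 107 108 110 112 111 110 110 109 110 107
  110 110 108 109 109 108 107 108]
 [100  97  99  99 101  98  97  99  99 100 104 104 105 108 106 107 107 108
  108 108 106 108 108 106 107 107]
 [102 100 101  99  99  99  97  98  97  96  99  96  97  99 102 104 103 106
  105 106 108 105 107 104 105 105]
 [103 104 103 104 102  99 104 103 101 100  88  87  76  80  92 104 106 106
  108 111 109 108 108 110 109 105]
 [109 110 109
[... 4027 characters left out ...]
2  73  74  75  77  80  86 100
  111 114 112 110]
 [107 106 106 106 104  88  79  79  76  72  72  72  76  83  97 109 113 114
  115 114 111 111]
 [107 106 105 106 110 109 105 106  97  84  77  78  84 101 128 144 142 124
  115 112 110 111]
 [107 106 106 106 112 131 138 142 132 119 114 114 117 129 147 154 146 121
  111 110 110 112]
 [106 106 105 106 110 131 146 155 156 154 153 153 155 155 153 151 135 112
  108 110 111 112]
 [106 105 105 104 107 123 139 153 161 164 163 164 165 162 153 143 126 106
  106 109 112 112]
 [105 104 105 103 102 119 136 147 155 158 160 160 160 156 148 137 121 105
  106 111 112 112]
 [103 103 104 103 105 122 137 146 151 155 158 158 154 151 143 134 123 110
  108 111 112 112]]
```

Next I'll move above the medium socket: wing at about (622,-270), wing axis yawed about 28°.

The rows are not in the units I measure in: shifts go in shares of 600 mm and turns go in shares of 90 degrees. I convert before sending: 28 mm / 600 = 0.0467, -10.4 mm / 600 = -0.0173, -3 degrees / 90 = -0.0333.

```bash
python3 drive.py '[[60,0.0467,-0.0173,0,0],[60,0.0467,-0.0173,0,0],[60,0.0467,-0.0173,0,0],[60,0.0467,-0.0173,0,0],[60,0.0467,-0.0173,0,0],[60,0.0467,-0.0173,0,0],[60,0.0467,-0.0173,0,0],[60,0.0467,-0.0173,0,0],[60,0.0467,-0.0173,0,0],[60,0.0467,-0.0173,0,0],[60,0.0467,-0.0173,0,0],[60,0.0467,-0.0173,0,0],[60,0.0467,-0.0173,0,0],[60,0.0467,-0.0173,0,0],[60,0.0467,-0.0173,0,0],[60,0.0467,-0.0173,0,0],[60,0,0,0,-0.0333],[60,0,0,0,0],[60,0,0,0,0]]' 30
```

```text
refused: ROWS must be a list of objects, one for each row. Nothing was moved.
```

The call was refused and nothing moved: it wants a list of objects, one for each row. Same move again in that form.

```bash
python3 drive.py '[{"aperture": 60,"trans": [0.0467,-0.0173,0]},{"aperture": 60,"trans": [0.0467,-0.0173,0]},{"aperture": 60,"trans": [0.0467,-0.0173,0]},{"aperture": 60,"trans": [0.0467,-0.0173,0]},{"aperture": 60,"trans": [0.0467,-0.0173,0]},{"aperture": 60,"trans": [0.0467,-0.0173,0]},{"aperture": 60,"trans": [0.0467,-0.0173,0]},{"aperture": 60,"trans": [0.0467,-0.0173,0]},{"aperture": 60,"trans": [0.0467,-0.0173,0]},{"aperture": 60,"trans": [0.0467,-0.0173,0]},{"aperture": 60,"trans": [0.0467,-0.0173,0]},{"aperture": 60,"trans": [0.0467,-0.0173,0]},{"aperture": 60,"trans": [0.0467,-0.0173,0]},{"aperture": 60,"trans": [0.0467,-0.0173,0]},{"aperture": 60,"trans": [0.0467,-0.0173,0]},{"aperture": 60,"trans": [0.0467,-0.0173,0]},{"aperture": 60,"turn": -0.0333},{"aperture": 60},{"aperture": 60}]' 30
```

```text
t: 1.68
position: [620.9, -271.3, 203.8]
eef_rot: [[0.883, 0.469, -0.001], [0.469, -0.883, 0.0], [-0.001, -0.001, -1.0]]
wrist_force: [-0.5, -0.2, 0.1]
opening: 60.1
gripper_force: 0.0
```

Converted, 25 mm / 600 = 0.0417, 1.7 mm / 600 = 0.0028.

```bash
python3 drive.py '[{"aperture": 50,"trans": [0.0028,-0.0003,0.0333]},{"aperture": 50,"trans": [0,0,0.0417]},{"aperture": 50,"trans": [0,0,0.0417]},{"aperture": 50,"trans": [0,0,0.0417]},{"aperture": 50,"trans": [0,0,0.0417]},{"aperture": 50,"trans": [0,0,0.0333]},{"aperture": 50,"trans": [0,0,0.02]},{"aperture": 50},{"aperture": 10},{"aperture": 10},{"aperture": 10},{"aperture": 10},{"aperture": 10},{"aperture": 10}]' 30
```

```text
t: 2.85
position: [622.7, -270.4, 52.8]
eef_rot: [[0.883, 0.47, 0.001], [0.47, -0.883, -0.0], [0.0, 0.001, -1.0]]
wrist_force: [-0.4, 0.2, 0.0]
opening: 14.4
gripper_force: 0.0
```

Converted, -30 mm / 600 = -0.05, -20 mm / 600 = -0.0333.

```bash
python3 drive.py '[{"aperture": 8},{"aperture": 8},{"aperture": 8},{"aperture": 8,"trans": [0,0,-0.025]},{"aperture": 8,"trans": [0,0,-0.05]},{"aperture": 8,"trans": [0,0,-0.05]},{"aperture": 8,"trans": [0,0,-0.05]},{"aperture": 8,"trans": [0,0,-0.0333]},{"aperture": 8},{"aperture": 8}]' 40
python3 - <<'E'
from h import *
for n in("top","side"): cv2.imwrite(f"pics/{n}1.png",grab_frame(n)[:,:,::-1])
t=cv2.imread("pics/top1.png");s=cv2.imread("pics/side1.png")
cv2.imwrite("pics/v1.png",np.hstack([cv2.resize(t[110:210,310:430],(400,333)),cv2.resize(s[60:180,200:320],(400,333))]))
E
```

```text
t: 3.68
position: [622.7, -270.4, 178.8]
eef_rot: [[0.883, 0.47, 0.002], [0.47, -0.883, -0.001], [0.001, 0.002, -1.0]]
wrist_force: [-0.8, 0.2, -1.7]
opening: 13.4
gripper_force: 39.9
```

View pics/v1.png

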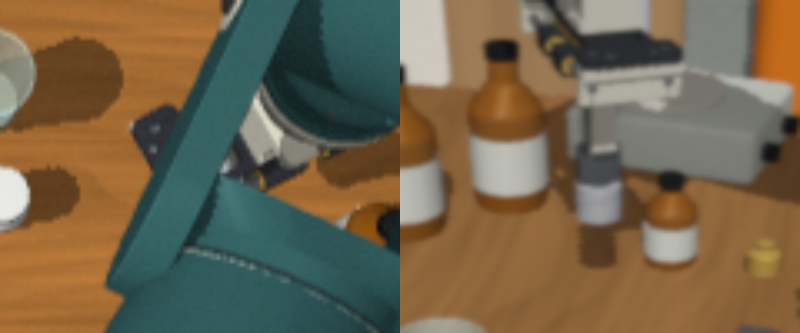

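The medium socket is held upright. In the side view its barrel is at about (260,131), while the arm hides it in the top view. I'll measure the in-grip offset from the side view.

```bash
cat >> h.py <<'E'
def barrel(s,u,v,r=14):
    hsv=cv2.cvtColor(s,cv2.COLOR_BGR2HSV);m=((hsv[:,:,1]<60)&(hsv[:,:,2]>125)).astype(np.uint8)
    b=blobs(s,m,int(u-r),int(v-r),2*r,2*r,20)
    return [(a,c.round(2),np.argwhere(x)[:,1].min(),np.argwhere(x)[:,1].max(),np.argwhere(x)[:,0].max()) for a,c,x in b]
E
python3 - <<'E'
from h import *
s=cv2.imread("pics/side1.png");s0=cv2.imread("pics/side0.png")
print(barrel(s,260,131),proj("side",np.array([622.7,-270.4,126+17])),proj("side",np.array([622.7,-270.4,126])))
print(barrel(s0,260,175),proj("side",np.array([622.7,-270.4,17])))
print(barrel(s0,306,200),barrel(s0,329,176))
E
```

```text
[(np.int32(151), array([259.13, 132.93]), np.int64(254), np.int64(265), np.int64(140))] (np.float64(259.36870839119), np.float64(130.63621961279335)) (np.float64(259.45927861746907), np.float64(136.36173756813375))
[(np.int32(138), array([259.72, 172.64]), np.int64(254), np.int64(266), np.int64(179))] (np.float64(260.00239661977264), np.float64(170.69566828478582))
[(np.int32(121), array([306.57, 199.02]), np.int64(301), np.int64(312), np.int64(205))] [(np.int32(166), array([328.7 , 175.49]), np.int64(322), np.int64(335), np.int64(182))]
```

Converted, -26.2 mm / 600 = -0.0437, 11.3 mm / 600 = 0.0188, 6.2 degrees / 90 = 0.0689.

```bash
python3 drive.py '[{"aperture": 8,"trans": [0.0188,-0.0437,0]},{"aperture": 8,"trans": [0.0188,-0.0437,0]},{"aperture": 8,"trans": [0.0188,-0.0437,0]},{"aperture": 8,"trans": [0.0188,-0.0437,0]},{"aperture": 8,"trans": [0.0188,-0.0437,0]},{"aperture": 8,"trans": [0.0188,-0.0437,0]},{"aperture": 8,"trans": [0.0188,-0.0437,0]},{"aperture": 8,"trans": [0.0188,-0.0437,0]},{"aperture": 8,"trans": [0.0188,-0.0437,0]},{"aperture": 8,"trans": [0.0188,-0.0437,0]},{"aperture": 8,"trans": [0.0188,-0.0437,0]},{"aperture": 8,"trans": [0.0188,-0.0437,0]},{"aperture": 8,"trans": [0.0188,-0.0437,0]},{"aperture": 8,"trans": [0.0188,-0.0437,0]},{"aperture": 8,"trans": [0.0188,-0.0437,0]},{"aperture": 8,"trans": [0.0188,-0.0437,0]},{"aperture": 8,"turn": 0.0689},{"aperture": 8,"turn": 0.0689},{"aperture": 8},{"aperture": 8}]' 40
python3 - <<'E'
from h import *
S=sensors.get_state();p=S["position"];print(S["joints"].round(1),p)
s=grab_frame("side")[:,:,::-1].copy();cv2.imwrite("pics/side2.png",s)
q=p-[0,0,52.8-17];c=proj("side",q);print(c,barrel(s,*c,18))
print("stud pix expected at target",proj("side",np.array([585,184,68])),"seen 229.6 281.2; row screws/disc:")
E
```

```text
t: 5.45
position: [584.7, 184.5, 176.0]
eef_rot: [[0.962, 0.273, -0.002], [0.273, -0.962, -0.001], [-0.002, 0.0, -1.0]]
wrist_force: [0.3, 0.1, -1.2]
opening: 13.0
gripper_force: 39.9
[15.1 -0.5 92.6 -0.  88.  89.3] [584.67563254 184.49659932 175.97294486]
(np.float64(227.9436438246851), np.float64(254.14174734283)) [(np.int32(31), array([225.06, 236.87]), np.int64(220), np.int64(231), np.int64(238)), (np.int32(565), array([229.48, 260.33]), np.int64(216), np.int64(243), np.int64(271))]
stud pix expected at target (np.float64(230.08007936531234), np.float64(280.7681218246199)) seen 229.6 281.2; row screws/disc:
```

Converted, 15 mm / 600 = 0.025, 12 mm / 600 = 0.02, -7 degrees / 90 = -0.0778.

```bash
python3 drive.py '[{"aperture": 8,"turn": -0.0778},{"aperture": 8,"turn": -0.0778},{"aperture": 8,"turn": -0.0778},{"aperture": 8,"turn": -0.0778},{"aperture": 8,"turn": -0.0778},{"aperture": 8,"turn": -0.0778},{"aperture": 8,"turn": -0.0778},{"aperture": 8,"turn": -0.0778},{"aperture": 8,"turn": -0.0444},{"aperture": 8,"trans": [0,0,0.02]},{"aperture": 8,"trans": [0,0,0.025]},{"aperture": 8,"trans": [0,0,0.02]},{"aperture": 8,"trans": [0,0,0.0133]},{"aperture": 8,"trans": [0,0,0.0067]},{"aperture": 8},{"aperture": 8}]' 40
python3 - <<'E'
from h import *
s=grab_frame("side")[:,:,::-1].copy();t=grab_frame("top")[:,:,::-1].copy()
cv2.imwrite("pics/v3.png",np.hstack([cv2.resize(s[210:310,170:290],(480,400),interpolation=2),cv2.resize(t[140:220,150:230],(320,320),interpolation=2)] [:1]))
E
```

```text
t: 6.83
position: [585.2, 184.6, 126.2]
eef_rot: [[0.249, 0.969, -0.0], [0.969, -0.249, -0.0], [-0.0, -0.0, -1.0]]
wrist_force: [0.7, 0.4, -1.6]
opening: 13.3
gripper_force: 39.9
```

View pics/v3.png

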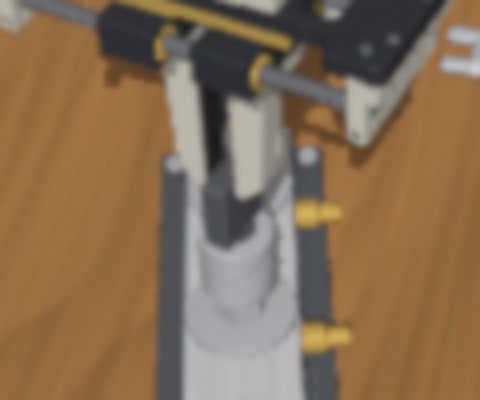

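The barrel and boss are both centred at u≈230 in the side view, with the socket hovering just above the nut. Next I'll lower it slowly while watching the force.

Converted, 3 mm / 600 = 0.005, 2 mm / 600 = 0.0033.

```bash
python3 drive.py '[{"aperture": 8,"trans": [0,0,0.005]},{"aperture": 8,"trans": [0,0,0.0033]},{"aperture": 8,"trans": [0,0,0.0033]},{"aperture": 8,"trans": [0,0,0.0025]},{"aperture": 8,"trans": [0,0,0.0025]},{"aperture": 8},{"aperture": 8}]' 40
```

```text
t: 7.52
position: [585.1, 184.6, 116.2]
eef_rot: [[0.248, 0.969, -0.0], [0.969, -0.248, -0.0], [-0.0, -0.0, -1.0]]
wrist_force: [0.3, -0.7, -1.4]
opening: 13.5
gripper_force: 39.9
```

Converted, 1 mm / 600 = 0.0017.

```bash
python3 drive.py '[{"aperture": 8,"trans": [0,0,0.0017]},{"aperture": 8,"trans": [0,0,0.0017]},{"aperture": 8,"trans": [0,0,0.0017]},{"aperture": 8,"trans": [0,0,0.0017]},{"aperture": 8},{"aperture": 8}]' 40
```

```text
t: 8.02
position: [585.2, 184.7, 112.5]
eef_rot: [[0.248, 0.969, 0.0], [0.969, -0.248, 0.0], [0.0, 0.0, -1.0]]
wrist_force: [0.0, 0.4, 3.4]
opening: 13.5
gripper_force: 39.9
```

Converted, 1 mm / 600 = 0.0017.

```bash
python3 drive.py '[{"aperture": 8,"trans": [0,0,0.0017]},{"aperture": 8,"trans": [0,0,0.0017]},{"aperture": 8}]' 40; python3 -c "
from bench import arm, sensors, grab_frame, camera_params
print(sensors.get_state()['torque'])"
```

```text
t: 8.27
position: [585.4, 184.6, 110.6]
eef_rot: [[0.248, 0.969, 0.001], [0.969, -0.248, -0.0], [0.0, 0.001, -1.0]]
wrist_force: [0.5, -0.6, 4.7]
opening: 13.7
gripper_force: 39.9
[-0.20473456 -0.15643859  0.06096323]
```

Converted, 1 mm / 600 = 0.0017.

```bash
python3 drive.py '[{"aperture": 8,"trans": [0,0,0.0017]},{"aperture": 8,"trans": [0,0,0.0017]},{"aperture": 8,"trans": [0,0,0.0017]},{"aperture": 8,"trans": [0,0,0.0017]},{"aperture": 8},{"aperture": 8}]' 40; python3 -c "
from bench import arm, sensors, grab_frame, camera_params
print(sensors.get_state()['torque'])"
```

```text
t: 8.77
position: [585.8, 184.8, 107.8]
eef_rot: [[0.248, 0.969, 0.002], [0.969, -0.248, 0.001], [0.001, 0.002, -1.0]]
wrist_force: [-0.7, -0.4, 12.3]
opening: 13.3
gripper_force: 40.0
[-0.19265595  0.13766371  0.10656709]
```

Converted, -3 degrees / 90 = -0.0333.

```bash
python3 drive.py '[{"aperture": 8,"turn": -0.0333},{"aperture": 8,"turn": -0.0333},{"aperture": 8},{"aperture": 8}]' 40; python3 -c "
from bench import arm, sensors, grab_frame, camera_params
print(sensors.get_state()['torque'])"
```

```text
t: 9.1
position: [585.3, 184.6, 106.4]
eef_rot: [[0.147, 0.989, 0.001], [0.989, -0.147, -0.0], [0.0, 0.001, -1.0]]
wrist_force: [0.9, -0.7, 3.9]
opening: 13.3
gripper_force: 39.9
[-0.19596491 -0.1644684   0.05525005]
```

Converted, 1 mm / 600 = 0.0017.

```bash
python3 drive.py '[{"aperture": 8,"trans": [0,0,0.0017]},{"aperture": 8,"trans": [0,0,0.0017]},{"aperture": 8,"trans": [0,0,0.0017]},{"aperture": 8},{"aperture": 8}]' 40; python3 -c "
from bench import arm, sensors, grab_frame, camera_params
print(sensors.get_state()['torque'])"
```

```text
t: 9.52
position: [585.7, 184.6, 104.7]
eef_rot: [[0.148, 0.989, 0.002], [0.989, -0.148, 0.0], [0.0, 0.002, -1.0]]
wrist_force: [-2.1, -2.2, 15.2]
opening: 13.7
gripper_force: 39.9
[-0.48650869  0.29386267  0.0271795 ]
```

Fully home: TCP z is 104.7 against the 104.8 expected. Now I'll turn clockwise in small steps to find where the nut starts to move.

Converted, -0.5 mm / 600 = -0.0008, 3 degrees / 90 = 0.0333.

```bash
T='from bench import arm, sensors, grab_frame, camera_params;s=sensors.get_state();print(s["torque"][2].round(3),s["joints"][5].round(2))'; python3 -c "$T"
python3 drive.py '[{"aperture": 8,"trans": [0,0,-0.0008],"turn": 0.0333},{"aperture": 8,"turn": 0.0333},{"aperture": 8}]' 40|grep -E 'pos|wrist'; python3 -c "$T"
python3 drive.py '[{"aperture": 8,"turn": 0.0333},{"aperture": 8}]' |grep -E 'pos|wrist'; python3 -c "$T"
python3 drive.py '[{"aperture": 8,"turn": 0.0333},{"aperture": 8}]' |grep -E 'pos|wrist'; python3 -c "$T"
python3 drive.py '[{"aperture": 8,"turn": 0.0333},{"aperture": 8}]' |grep -E 'pos|wrist'; python3 -c "$T"
python3 drive.py '[{"aperture": 8,"turn": 0.0333},{"aperture": 8}]' |grep -E 'pos|wrist'; python3 -c "$T"
```

```text
0.027 23.61
position: [585.6, 184.6, 104.7]
wrist_force: [-0.6, -1.9, 10.9]
0.149 29.8
position: [585.5, 184.6, 104.7]
wrist_force: [-0.9, -2.9, 11.1]
0.161 32.78
position: [585.6, 184.6, 104.7]
wrist_force: [-0.1, -1.4, 11.4]
0.161 35.78
position: [585.6, 184.5, 104.7]
wrist_force: [0.1, -2.0, 10.7]
0.148 38.78
position: [585.6, 184.6, 104.7]
wrist_force: [-1.0, -2.3, 11.9]
0.172 41.78
```

Converted, -2 mm / 600 = -0.0033, -4 degrees / 90 = -0.0444.

```bash
T='from bench import arm, sensors, grab_frame, camera_params;s=sensors.get_state();print(s["torque"].round(3),s["joints"][5].round(2),s["position"].round(1),s["wrist_force"].round(1))'
python3 drive.py '[{"aperture": 8,"trans": [0,0,-0.0033]},{"aperture": 8,"turn": -0.0444},{"aperture": 8,"turn": -0.0444},{"aperture": 8}]' >/dev/null; python3 -c "$T"
python3 drive.py '[{"aperture": 8,"turn": 0.0444},{"aperture": 8}]'  >/dev/null; python3 -c "$T"
python3 drive.py '[{"aperture": 8,"turn": 0.0222},{"aperture": 8}]'  >/dev/null; python3 -c "$T"
python3 drive.py '[{"aperture": 8,"turn": 0.0111},{"aperture": 8}]'  >/dev/null; python3 -c "$T"
python3 drive.py '[{"aperture": 8,"turn": 0.0111},{"aperture": 8}]'  >/dev/null; python3 -c "$T"
python3 drive.py '[{"aperture": 8,"turn": 0.0111},{"aperture": 8}]'  >/dev/null; python3 -c "$T"
```

```text
[-0.155 -0.25   0.009] 33.37 [584.8 184.5 105.1] [ 1.2 -0.7 -1.5]
[-0.248 -0.355  0.009] 37.87 [585.  184.5 105.3] [ 1.8 -1.  -2.5]
[-0.239 -0.395  0.036] 39.62 [585.  184.5 105.4] [ 1.9 -1.6 -2.2]
[-0.211 -0.336  0.027] 40.55 [585.  184.5 105.4] [ 1.7 -0.5 -3.9]
[-0.254 -0.507  0.054] 41.57 [585.  184.6 105.5] [ 1.3 -0.2 -4.4]
[-0.244 -0.412  0.096] 42.58 [585.  184.6 105.5] [ 1.3 -1.4 -6.1]
```

The nut is turning with the socket: the contact point moved on with it. Onset was near J6≈29.5°, so I'll press again and turn to about 89.7°.

Converted, 1 mm / 600 = 0.0017, 5 degrees / 90 = 0.0556.

```bash
T='from bench import arm, sensors, grab_frame, camera_params;s=sensors.get_state();print(s["torque"].round(3),s["joints"][5].round(2),s["position"].round(1),s["wrist_force"].round(1))'
python3 drive.py '[{"aperture": 8,"trans": [0,0,0.0017]},{"aperture": 8,"trans": [0,0,0.0017]},{"aperture": 8},{"aperture": 8,"turn": 0.0556},{"aperture": 8,"turn": 0.0556},{"aperture": 8,"turn": 0.0556},{"aperture": 8,"turn": 0.0556},{"aperture": 8,"turn": 0.0556},{"aperture": 8,"turn": 0.0556},{"aperture": 8,"turn": 0.0556},{"aperture": 8,"turn": 0.0556},{"aperture": 8,"turn": 0.0444},{"aperture": 8,"turn": 0.0333},{"aperture": 8},{"aperture": 8}]'; python3 -c "$T"
```

```text
t: 12.85
position: [585.5, 184.7, 104.8]
eef_rot: [[0.963, 0.27, 0.001], [0.27, -0.963, 0.0], [0.001, 0.0, -1.0]]
wrist_force: [0.3, -2.2, 5.6]
opening: 13.2
gripper_force: 40.0
[-0.403 -0.054  0.095] 89.46 [585.5 184.7 104.8] [ 0.3 -2.2  5.6]
```

Run:
```python
from h import *
s=grab_frame("side")[:,:,::-1].copy()
cv2.imwrite("pics/v4.png",cv2.resize(s[130:370,150:370],(550,600),interpolation=2))
```

```text
(no output)
```

View pics/v4.png

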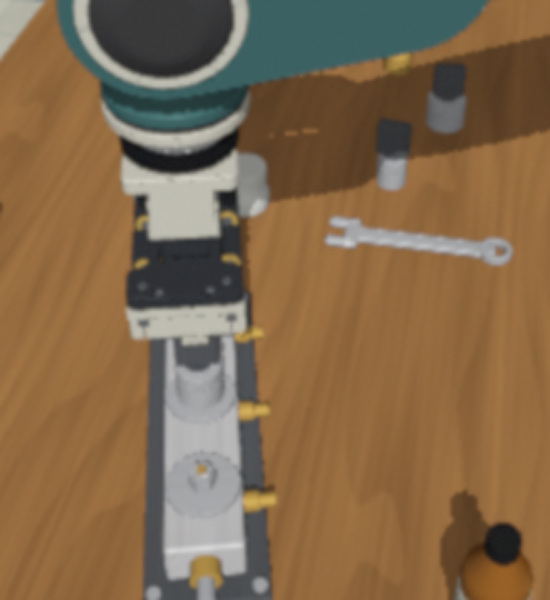

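The socket sits flat on the middle boss (crop (200,400)) and is still gripped. The other two sockets, the wrench and the bottle are where they were.

```bash
python3 -c "
from bench import arm, sensors, grab_frame, camera_params
print(arm.close_job())"
```

```text
the job is handed in; nothing more can be done
None
```

The medium socket, the first one tried, fitted the middle nut: I pushed it fully home, turned the nut clockwise by about 60° (estimated from arm torque, since the nut is hidden under the socket), and handed the job in still gripping it seated, without touching the other sockets.

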